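# Close up the snack-sale cash box

### The job

Close up the cash box on the sale table: with the fingertips, gently push both of its drawers fully home, and after that swing the raised lid down and press it fully shut, slamming nothing. Only push: grip, lift or carry nothing, and leave the things standing around the box and the pack in its tray where they are.

Things in the scene. Friction and masses are not known exactly. Their poses are not given: they have to be found in the camera images.
- cashbox: the grey sheet-steel cash box, fixed to the table: 160 mm deep (its x), 264 mm wide (its y), rim 78 mm above the table. Origin: centre of its underside, on the table. Its -x side is the front with the two drawers, side by side; x points to the back, where the lid is hinged, y to the left, z up. Above the drawers is an open tray, floor 48 mm up, with a small card pack, 18 mm thick, lying in it, well below the lid
- left_knob (a point): centre of the round end face of the knob of the left (+y) drawer, axes as the box's. The knob (18 mm across, steel) stands 18 mm out from the drawer's front, a plate 125 mm wide and 40 mm high; its axis is along the box's x, 25 mm above the table. With the drawer shut the front is level with the front of the box, the knob end at x = -98 mm, y = 65.5 mm in the box's frame
- right_knob (a point): the same for the right (-y) drawer; when shut at x = -98 mm, y = -65.5 mm in the box's frame
- left_drawer (a joint): how far the left drawer stands open, in m, along the box's -x: 0 shut against its stop; starts between 0.025 and 0.07. It slides with about 1.5 N of friction and stays where it is left
- right_drawer (a joint): the same for the right drawer
- lid (a joint): angle of the lid in rad: 0 shut, lying flat on the rim; pi/2 upright; starts raised between 1.1 and 1.4, its free edge still leaning towards the front. A stiff hinge (0.4 N m of friction) holds it at any angle: it does not fall by itself and must be pushed all the way down. Hinge axis: along the box's y at x = 80 mm, z = 78 mm in the box's frame. The lid is a plate 162 mm from hinge to free edge, 266 mm wide; its outer (upper) face lies 4 mm above the hinge axis when shut
- lid_edge (a point): middle of the lid's free edge, on the outer face, 162 mm from the hinge axis along the plate. Its axes: x along the plate towards the hinge, y along the edge, z out of the outer face
- card_pack: card pack 60 x 90 x 18 mm, loose in the box's tray; leave it. Origin: centre of its underside
- tape_roll: roll of paper tape lying flat, 76 mm across, 24 mm high, beside the box's front left; leave it. Origin: centre of its underside
- stapler: stapler, 130 x 34 x 36 mm high, beside the box's front right; leave it. Origin: centre of its underside, long along its x
- water_bottle: clear water bottle, 64 mm across, 190 mm high; leave it. It, the wipes tub and the pen cup change places. Origin: centre of its underside
- wipes_tub: white tub of wipes, 84 mm across, 150 mm high; leave it. Origin: centre of its underside
- pen_cup: dark steel pen cup, 76 mm across, 100 mm high, with pens standing 140 mm high; leave it. Origin: centre of its underside
- mint_tin: flat aluminium mint tin 60 x 90 x 20 mm; leave it. Origin: centre of its underside

How it is judged:
By the outcome, as a careful person would: the job done as asked, in the order asked, and still so for the second after the job is handed in, with the robot touching nothing.
It also fails if it takes over 58 s, if anything falls off the work surface, if the arm or the gripper's body presses on something with over 40 N, if the wrist force passes 120 N, or if a joint passes its speed limit or range.

### The arm

A 7-joint arm with a two-finger parallel gripper is mounted at the origin on the work surface. World frame = base frame: x ahead of the robot, y to its left, z up, the work surface at z = 0. Lengths are in m, angles in rad, forces in N, time in s.
With the tool pointing down it reaches from about 0.425 to 0.925 m from the base axis. Payload 6.8 kg.
Tool frame: the origin (TCP) lies between the finger pads; the fingertips stand 22 mm ahead of it and the grasp point (between the pads) lies 3 mm ahead of it; z points along the fingers, y is the direction in which the jaws open and shut (so a half turn about z gives the same grasp; the last joint's range is limited). The gripper opens to 85 mm and grips with 20 to 120 N. Pads are 22 mm wide; open, the fingers measure 114 mm over their backs; the gripper's body (76 mm by 85 mm) begins 54 mm behind the grasp point. The pads swing forward as they close: fully open they stand 13 mm farther back than shut.
Start: joints at [1.227, 0.477, 0.022, 1.555, -0.011, 1.109, -0.083], TCP at [0.158, -0.656, 0.214] pointing down, gripper open.
Joint ranges: [-2.96, 2.96], [-0.34, 2.1], [-1.41, 1.46], [0.24, 2.44], [-1.37, 4.51], [0.17, 1.92], [-2.96, 2.96]. Speed limits (rad/s): [2.39, 2.39, 3.14, 3.14, 3.14, 3.14, 3.14].

### API

Orientations are given as a unit quaternion [w, x, y, z].
In Python, from station import bot gives the robot as it stands. The module is installed in compiled form; this text tells all that it offers.
- The arm moves only by the tool drive_tool, never from a script. Its argument "series" is one flat list of numbers, 7 for each row, row after row: the opening, from -1 (shut) to 1 (fully open), then the shift along the tool's x, y, z in mm, then the turn, a rotation vector about the tool's x, y, z in rad. In form: [jaw, x, y, z, wx, wy, wz, jaw, x, y, z, wx, wy, wz, ...]. A call has 1 to 12 rows; each row shifts and turns the commanded pose from where the row before left it, along the tool's axes as they then stand; what a row does not reach is not made up. A row lasts 1/8 s, in which the tool goes at most 62.5 mm and 10.7 degrees, less where a joint would pass 70% of its speed; a pose out of reach is approached as far as the arm can. A call with a gripper value outside its range is refused whole. The fingers move at their own pace and stop on an object; "force" is the grip in N (left out, the last holds). Time passes only in rows, so rows that do not move let the fingers close. It gives the time, the measured TCP pose, the force and the opening at its end, in the units of the state.
- bot.get_obs(): the state, without advancing time (a new reading comes with each control period).
- bot.read_camera(name): name is "side" or "top" or "wrist"; returns a dict with "pixels" (384x512x3 uint8, blue, green, red), "camera_matrix" (3x3 intrinsics, pixels), "distortion" ([k1, k2, p1, p2, k3] as OpenCV has them; the pictures are not rectified), "rvec" (rotation vector, rad) and "tvec" (3), from world to camera coordinates, as OpenCV has them. Camera axes: x right, y down, z forward; pixel columns grow to the right and rows downward; lengths in m; the calibration is good to about 2 mm. A picture is of the moment at which its call begins. There is no depth.
- bot.hand_in(): hands the job in, once; it reports no verdict.
The state is a dict: "t": time; "q": joint angles; "joint_vel": joint speeds; "joint_torque": joint torques, N m; "eef_pos": TCP position; "tool_rot": TCP orientation; "contact_force": force on the tool from outside, world axes, zero at the start; "torque": the same for the moment, N m; "gripper_width": opening from 0.0 (shut) to 1.0 (fully open).
Only numpy, scipy, OpenCV 4.12 (cv2) and the standard library are available. Lean on these libraries where they do the work, as an engineer would, in place of code of your own. Each camera call takes 0.05 s, during which the arm holds its last target. There are 200 camera calls.

## Working session

There is one attempt and no reset: what is moved stays moved. The work goes in short steps, Python scripts to look and compute and a tool call to move; the robot and the scene stay as the last step left them, time stands still between calls to the robot, and variables do not carry over. Pictures are saved under pics/ and viewed, about 8 in all and at most 12, crops included, and the job is handed in when it is done.

Besides the shell and the picture viewer there is one more tool, called after ">>>" by a JSON object that holds its "method" and its "body", one argument or row to a line. drive_tool: Moves the arm, as the interface text tells. Its arguments: {"type":"object","properties":{"series":{"type":"array"},"force":{"type":"number"}},"required":["series"]}

```bash
mkdir -p pics; cat > h.py <<'E'
import cv2, numpy as np
from scipy.spatial.transform import Rotation as R
from station import bot
def snap(n,fn):
    c=bot.read_camera(n); cv2.imwrite(fn,c["pixels"]); np.savez(fn[:-4]+'.npz',**c); return c
def ray(c,px):
    p=cv2.undistortPoints(np.array(px,float).reshape(-1,1,2),c["camera_matrix"],c["distortion"]).reshape(-1,2)
    M=cv2.Rodrigues(c["rvec"])[0]; o=-M.T@c["tvec"].ravel()
    d=np.c_[p,np.ones(len(p))]@M; return o,d
def plane(c,px,z):
    o,d=ray(c,px); return o+d*((z-o[2])/d[:,2])[:,None]
def proj(c,P):
    return cv2.projectPoints(np.array(P,float).reshape(-1,1,3),c["rvec"],c["tvec"],c["camera_matrix"],c["distortion"])[0].reshape(-1,2)
def tri(c1,p1,c2,p2):
    o1,d1=ray(c1,p1);o2,d2=ray(c2,p2);d1=d1[0];d2=d2[0]
    s=np.linalg.lstsq(np.c_[d1,-d2],o2-o1,rcond=None)[0]
    a=o1+s[0]*d1;b=o2+s[1]*d2; return (a+b)/2,np.linalg.norm(a-b)
E
python3 - <<'E'
from h import *
np.set_printoptions(precision=3,suppress=True)
for n in ["side","top"]:
    c=snap(n,f"pics/{n}0.png"); o,d=ray(c,[[256,192]]); print(n,o,d[0],c["camera_matrix"][0,0])
print(bot.get_obs())
E
```

```text
side [0.148 0.805 1.039] [ 0.298 -0.603 -0.74 ] 457.9341208779033
top [0.452 0.066 1.116] [ 0.107 -0.014 -0.994] 403.33078434740526
{'t': 0.1, 'q': array([ 1.227,  0.478,  0.022,  1.556, -0.011,  1.109, -0.083]), 'joint_vel': array([ 0.   , -0.   , -0.   , -0.003,  0.   , -0.001, -0.001]), 'joint_torque': array([  0.006, -59.776,   1.614, -28.195,   0.013,   0.005,  -0.   ]), 'eef_pos': array([ 0.158, -0.656,  0.213]), 'tool_rot': array([-0.001,  0.993,  0.118, -0.   ]), 'contact_force': array([0.736, 0.562, 0.053]), 'torque': array([ 0.005, -0.009,  0.021]), 'gripper_width': 0.99991943006084}
```

View pics/side0.png

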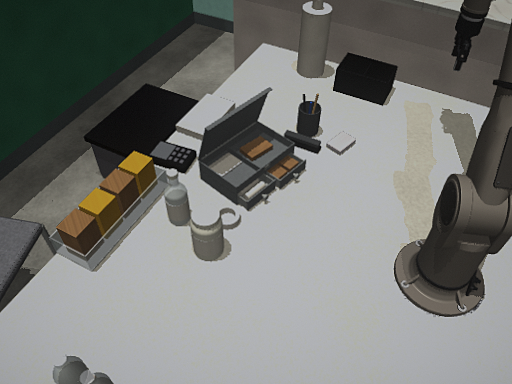

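View pics/top0.png

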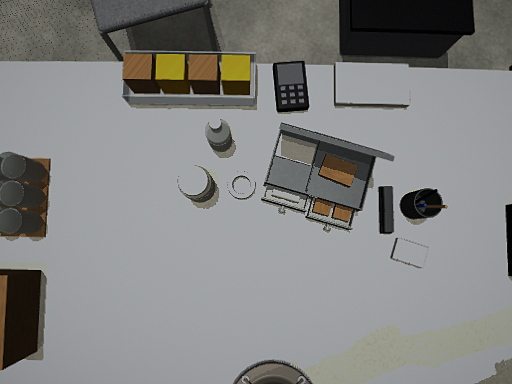

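The side and top views show the box near top pixel (320,175), with both drawers open and their knobs at about (282,211) and (327,228). The tape is at (241,185), the tub (197,183), the stapler (386,210) and the bottle (218,135). I'll zoom both views.

```bash
python3 - <<'E'
from h import *
a=cv2.imread("pics/top0.png")[110:245,255:405]; b=cv2.imread("pics/side0.png")[80:215,190:340]
m=np.vstack([cv2.resize(x,None,fx=5,fy=4.4*5/4.4,interpolation=cv2.INTER_CUBIC) for x in (a,)])
def g(m,x0,y0):
    for k in range(0,150,10):
        cv2.putText(m,str(x0+k),(k*5,8),0,.3,(0,255,255),1); cv2.line(m,(k*5,10),(k*5,16),(0,255,255))
        if k<135: cv2.putText(m,str(y0+k),(0,k*5+4),0,.3,(0,255,255),1)
    return cv2.resize(m,(750,590)) if m.shape[0]>590 else m
s=lambda x,x0,y0:cv2.resize(g(cv2.resize(cv2.convertScaleAbs(x,alpha=1.5),None,fx=5,fy=5,interpolation=cv2.INTER_CUBIC),x0,y0),(750,590))
cv2.imwrite("pics/a.png",s(a,255,110)); cv2.imwrite("pics/b.png",s(b,190,80))
E
```

```text
(no output)
```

View pics/a.png

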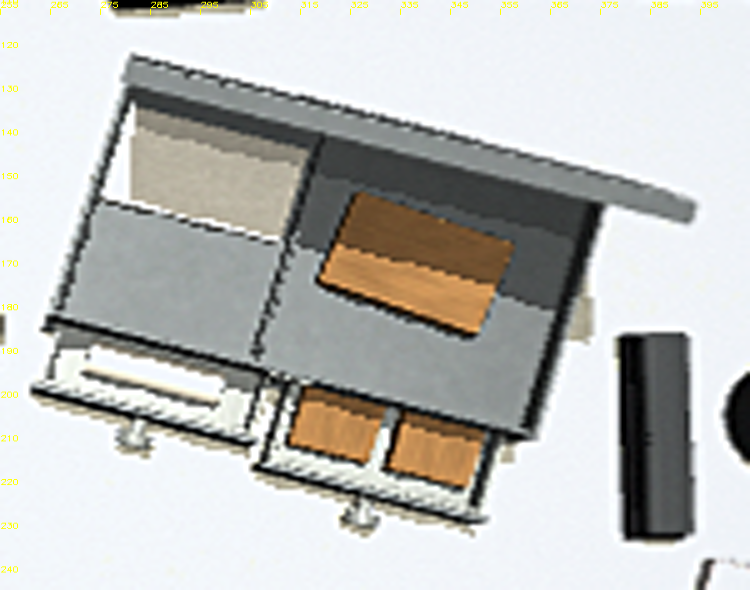

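View pics/b.png

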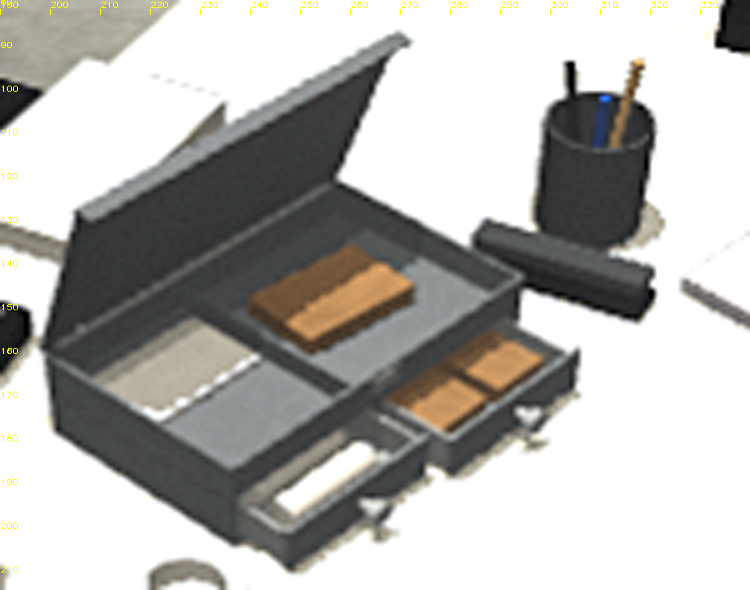

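```bash
cat > m.py <<'E'
from h import *
np.set_printoptions(precision=4,suppress=True)
ld=lambda f:dict(np.load(f))
T=ld("pics/top0.npz");S=ld("pics/side0.npz")
a=lambda x,y:[255+x/5,110+y/4.37]; b=lambda x,y:[190+x/5,80+y/4.37]
FL=plane(T,[a(55,322)],.078)[0];FR=plane(T,[a(535,437)],.078)[0];
sFL,sFR,sBL,sBR=plane(S,[b(235,468),b(520,278),b(45,350),b(335,182)],.078)
print("top",FL,FR,np.linalg.norm(FL-FR),"side",sFL,sFR,sBL,sBR,np.linalg.norm(sFL-sFR),np.linalg.norm(sFL-sBL))
for L,Rr in((FL,FR),(sFL,sFR)):
    y=(L-Rr);y/=np.linalg.norm(y);x=np.array([y[1],-y[0],0]);print("yaw",np.arctan2(x[1],x[0]),"origin",(L+Rr)/2+.08*x)
y=(FL-FR)+(sFL-sFR);y/=np.linalg.norm(y);x=np.array([y[1],-y[0],0]);O=(FL+FR+sFL+sFR)/4+.08*x;O[2]=0
B=np.c_[x,y,[0,0,1]]; np.savez("box.npz",O=O,B=B,yaw=np.arctan2(x[1],x[0])); print("O",O,"yaw",np.arctan2(x[1],x[0]))
box=lambda P:(np.array(P)-O)@B
print("drawer fronts top", box(plane(T,[a(33,392),a(250,443),a(258,468),a(480,522)],.045)))
print("drawer fronts side", box(plane(S,[b(290,538),b(430,440),b(447,450),b(578,352)],.045)))
print("knobs top",box(plane(T,[a(137,445),a(360,525)],.025)),"side",box(plane(S,[b(378,510),b(532,415)],.025)))
for p,q in((a(133,55),b(80,210)),(a(695,205),b(405,38))):
    P,e=tri(T,[p],S,[q]);print("lid",P,box(P),e)
print("others",box(plane(T,[[241,185]],.024)),box(plane(T,[a(620,335),a(690,335),a(690,540),a(625,540)],.036)),box(plane(T,[[196,176]],.15)),box(plane(T,[[212,128]],.19)))
E
python3 m.py
```

```text
top [0.586  0.0255 0.078 ] [ 0.5216 -0.2244  0.078 ] 0.2580319408200486 side [0.5917 0.0312 0.078 ] [ 0.5242 -0.2165  0.078 ] [ 0.7471 -0.0119  0.078 ] [ 0.6763 -0.2578  0.078 ] 0.25678982396366884 0.16132284100791106
yaw -0.25234261320213264 origin [ 0.6312 -0.1194  0.078 ]
yaw -0.26594612641021576 origin [ 0.6351 -0.1137  0.078 ]
O [ 0.6332 -0.1165  0.    ] yaw -0.2591279588705875
drawer fronts top [[-0.1222  0.1248  0.045 ]
 [-0.1208  0.0051  0.045 ]
 [-0.1343 -0.003   0.045 ]
 [-0.134  -0.1256  0.045 ]]
drawer fronts side [[-0.1229  0.1341  0.045 ]
 [-0.1238  0.0116  0.045 ]
 [-0.1373  0.0118  0.045 ]
 [-0.1349 -0.1182  0.045 ]]
knobs top [[-0.1368  0.0615  0.025 ]
 [-0.1518 -0.0679  0.025 ]] side [[-0.1322  0.0674  0.025 ]
 [-0.1424 -0.0655  0.025 ]]
lid [ 0.7061 -0.0025  0.2265] [0.0413 0.1289 0.2265] 0.001221875841992524
lid [ 0.6329 -0.2592  0.2221] [ 0.0363 -0.1379  0.2221] 0.0018002694481832897
others [[-0.0968  0.1895  0.024 ]] [[-0.0003 -0.1728  0.036 ]
 [ 0.0102 -0.2099  0.036 ]
 [-0.1132 -0.2403  0.036 ]
 [-0.1228 -0.2062  0.036 ]] [[-0.1198  0.2933  0.15  ]] [[-0.0047  0.283   0.19  ]]
```

```bash
cat > to.py <<'E'
from h import *
import sys
np.set_printoptions(precision=1,suppress=True)
def to(bx,tilt,yawoff=0):
    b=np.load("box.npz");O,B,yaw=b["O"],b["B"],float(b["yaw"])
    s=bot.get_obs();q=s["tool_rot"];Rc=R.from_quat([q[1],q[2],q[3],q[0]])
    Rt=R.from_euler("z",yaw+yawoff)*R.from_euler("x",np.pi)*R.from_euler("y",tilt)
    P=O+B@np.array(bx);d=P-s["eef_pos"]
    print("t",round(s["t"],2),"world tgt",np.round(P,3),"now box mm",((s["eef_pos"]-O)@B)*1e3,"F box",s["contact_force"]@B,"jaw",round(s["gripper_width"],2))
    print("  turn",np.round((Rc.inv()*Rt).as_rotvec(),3),"shift now-axes",Rc.inv().apply(d)*1e3,"shift tgt-axes",Rt.inv().apply(d)*1e3)
if __name__=="__main__":
    to([float(v)/1e3 for v in sys.argv[1:4]],float(sys.argv[4]))
E
python3 to.py -190 -65.5 140 0; python3 to.py -190 -65.5 39 .52
```

```text
t 0.1 world tgt [ 0.4 -0.1  0.1] now box mm [-321.6 -643.1  213.2] F box [0.6 0.7 0.1] jaw 1.0
  turn [-0.   0.   0.5] shift now-axes [ 390.1 -445.7   73.9] shift tgt-axes [ 131.6 -577.6   73.2]
t 0.1 world tgt [ 0.4 -0.1  0. ] now box mm [-321.6 -643.1  213.2] F box [0.6 0.7 0.1] jaw 1.0
  turn [-0.1  0.5  0.5] shift now-axes [ 390.2 -445.5  174.9] shift tgt-axes [  27.6 -577.6  216.6]
```

>>> {"method": "drive_tool", "body": {
  "series": [-1,0,0,0,0,0,0.166,-1,0,0,0,0,0,0.165,-1,0,0,0,0,0,0.165,-1,18,-72,0,0,0,0,-1,12,-55,0,0,0,0,-1,12,-55,5,0,0,0,-1,12,-55,5,0,0,0,-1,12,-55,5,0,0,0,-1,12,-55,10,0,0,0,-1,12,-55,10,0,0,0,-1,12,-55,10,0,0,0,-1,12,-55,10,0,0,0]
}}

```text
t: 1.6
eef_pos: [0.3944, -0.1995, 0.1588]
tool_rot: [0.0, 0.992, -0.13, 0.0]
contact_force: [0.9, 0.2, -0.3]
gripper_width: 0.001
```

```bash
python3 to.py -190 -65.5 100 .52
```

```text
t 1.6 world tgt [ 0.4 -0.1  0.1] now box mm [-209.6 -141.4  158.8] F box [ 0.8  0.5 -0.3] jaw 0.0
  turn [ 0.   0.5 -0. ] shift now-axes [ 19.5 -75.9  58.8] shift tgt-axes [-12.2 -75.9  60.8]
```

>>> {"method": "drive_tool", "body": {
  "series": [-1,10,-38,20,0,0,0,-1,9,-38,20,0,0,0,-1,0,0,19,0,0,0,-1,0,0,0,0,0.13,0,-1,0,0,0,0,0.13,0,-1,0,0,0,0,0.13,0,-1,0,0,0,0,0.13,0,-1,0,0,0,0,0,0]
}}

```text
t: 2.6
eef_pos: [0.4409, -0.1511, 0.1009]
tool_rot: [0.037, 0.971, -0.13, 0.195]
contact_force: [0.8, -0.2, -0.3]
gripper_width: -0.002
```

```bash
python3 to.py -190 -65.5 39 .52
```

```text
t 2.6 world tgt [ 0.4 -0.1  0. ] now box mm [-177.   -82.7  100.9] F box [ 0.8 -0.  -0.3] jaw -0.0
  turn [ 0.   0.1 -0. ] shift now-axes [-36.1 -18.3  51.6] shift tgt-axes [-42.1 -17.2  47.3]
```

>>> {"method": "drive_tool", "body": {
  "series": [-1,0,0,0,0,-0.14,0,-1,-5,-9,0,0,0,0,-1,-5,-8,0,0,0,0,-1,0,0,0,0,0,0]
}}

```text
t: 3.1
eef_pos: [0.437, -0.1325, 0.0977]
tool_rot: [0.031, 0.982, -0.132, 0.133]
contact_force: [0.7, -0.4, 0.3]
gripper_width: -0.002
```

```bash
python3 to.py -178 -65.5 43.5 .25
```

```text
t 3.1 world tgt [ 0.4 -0.1  0. ] now box mm [-185.6  -65.7   97.7] F box [ 0.8 -0.2  0.3] jaw -0.0
  turn [ 0. -0. -0.] shift now-axes [-7.3 -1.6 54.2] shift tgt-axes [-6.1 -0.2 54.4]
```

Good. I'll lower 54 mm (world), staying in front of the knob, then check with the wrist and top cameras.

>>> {"method": "drive_tool", "body": {
  "series": [-1,-3,0,18,0,0,0,-1,-3,0,18,0,0,0,-1,-2,0,18,0,0,0,-1,0,0,0,0,0,0,-1,0,0,0,0,0,0]
}}

```text
t: 3.72
eef_pos: [0.4441, -0.1366, 0.0443]
tool_rot: [0.031, 0.982, -0.133, 0.134]
contact_force: [1.0, 0.2, 0.1]
gripper_width: 0.005
```

```bash
python3 to.py -178 -65.5 43.5 .25; python3 - <<'E'
from h import *
s=snap("side","pics/s1.png")["pixels"][90:210,200:350]
w=snap("wrist","pics/w1.png")["pixels"]
cv2.imwrite("pics/c1.png",np.hstack([cv2.resize(s,(400,320),interpolation=cv2.INTER_CUBIC),cv2.resize(w,(400,320))]))
E
```

```text
t 3.73 world tgt [ 0.4 -0.1  0. ] now box mm [-177.6  -67.8   44.3] F box [0.9 0.5 0.1] jaw 0.0
  turn [ 0. -0. -0.] shift now-axes [-0.6 -2.3  0.6] shift tgt-axes [-0.6 -2.3  0.7]
```

View pics/c1.png

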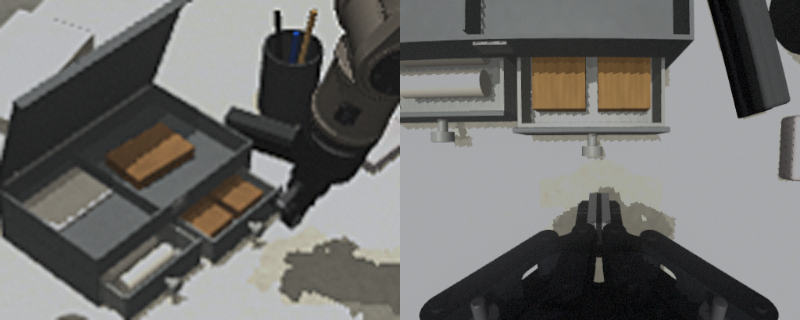

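>>> {"method": "drive_tool", "body": {
  "series": [-1,5.8,-4,1.5,0,0,0,-1,5.8,0,1.5,0,0,0,-1,4,0,1,0,0,0,-1,4,0,1,0,0,0,-1,4,0,1,0,0,0,-1,4,0,1,0,0,0,-1,4,0,1,0,0,0,-1,4,0,1,0,0,0]
}}

```text
t: 4.82
eef_pos: [0.4807, -0.1428, 0.0448]
tool_rot: [0.031, 0.982, -0.133, 0.134]
contact_force: [0.3, 0.3, 0.4]
gripper_width: -0.002
```

```bash
python3 to.py -115 -65.5 43.5 .25;  python3 - <<'E'
from h import *
s=snap("side","pics/s2.png")["pixels"][90:210,200:350]
w=snap("wrist","pics/w2.png")["pixels"]
cv2.imwrite("pics/c2.png",np.hstack([cv2.resize(s,(400,320),interpolation=cv2.INTER_CUBIC),cv2.resize(w,(400,320))]))
E
```

```text
t 4.83 world tgt [ 0.5 -0.1  0. ] now box mm [-140.6  -64.5   44.8] F box [0.3 0.3 0.4] jaw -0.0
  turn [ 0. -0. -0.] shift now-axes [24.3  0.6  8.2] shift tgt-axes [24.5  1.   7.6]
```

View pics/c2.png

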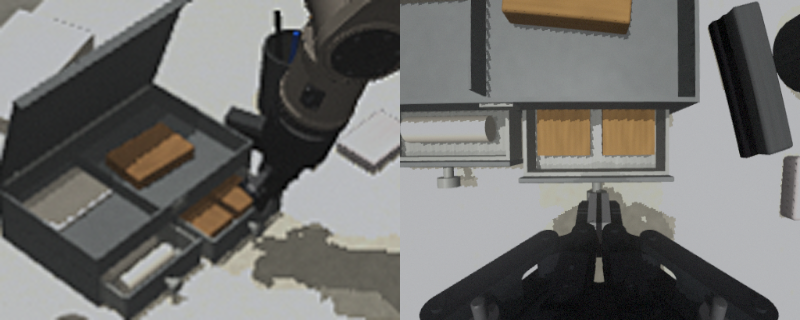

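>>> {"method": "drive_tool", "body": {
  "series": [-1,3,0,0.6,0,0,0,-1,3,0,0.6,0,0,0,-1,3,0,0.6,0,0,0,-1,3,0,0.6,0,0,0,-1,3,0,0.6,0,0,0,-1,3,0,0.6,0,0,0]
}}

```text
t: 5.68
eef_pos: [0.4983, -0.1477, 0.0462]
tool_rot: [0.031, 0.982, -0.133, 0.134]
contact_force: [0.5, 0.2, -0.9]
gripper_width: -0.002
```

```bash
python3 to.py -115 -65.5 43.5 .25
```

```text
t 5.67 world tgt [ 0.5 -0.1  0. ] now box mm [-122.4  -64.7   46.2] F box [ 0.4  0.3 -0.9] jaw -0.0
  turn [ 0. -0. -0.] shift now-axes [6.4 0.6 4.7] shift tgt-axes [6.5 0.8 4.5]
```

>>> {"method": "drive_tool", "body": {
  "series": [-1,2,0,1,0,0,0,-1,2,0,1,0,0,0,-1,1.5,0,0.5,0,0,0,-1,1.5,0,0.5,0,0,0]
}}

```text
t: 6.18
eef_pos: [0.5054, -0.1497, 0.0452]
tool_rot: [0.031, 0.982, -0.133, 0.134]
contact_force: [-0.7, 0.6, 0.0]
gripper_width: 0.002
```

```bash
python3 to.py -115 -65.5 43.5 .25;  python3 - <<'E'
from h import *
s=snap("top","pics/t3.png")["pixels"][110:245,255:405]
w=snap("wrist","pics/w3.png")["pixels"]
cv2.imwrite("pics/c3.png",np.hstack([cv2.resize(s,(400,360),interpolation=cv2.INTER_CUBIC),cv2.resize(w,(400,360))]))
E
```

```text
t 6.17 world tgt [ 0.5 -0.1  0. ] now box mm [-115.   -64.8   45.2] F box [-0.8  0.4  0. ] jaw 0.0
  turn [ 0. -0. -0.] shift now-axes [-0.5  0.6  1.7] shift tgt-axes [-0.4  0.7  1.7]
```

View pics/c3.png

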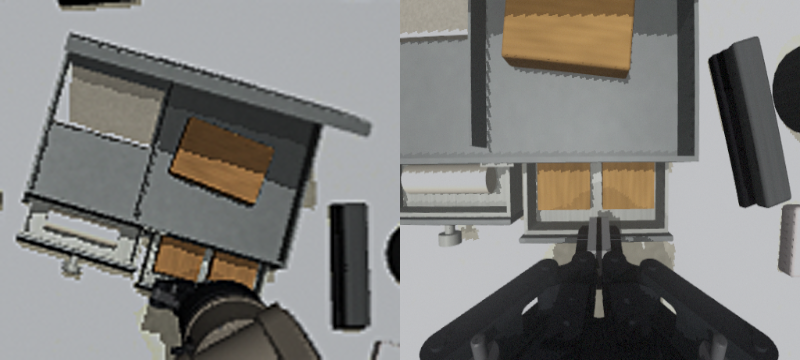

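```bash
python3 - <<'E'
from h import *
np.set_printoptions(precision=4,suppress=True)
s=bot.get_obs();q=s["tool_rot"];Rc=R.from_quat([q[1],q[2],q[3],q[0]])
c=dict(np.load("pics/w3.npz"))
b=np.load("box.npz");O,B=b["O"],b["B"]
M=cv2.Rodrigues(c["rvec"])[0];o=-M.T@c["tvec"].ravel()
print("cam in tool mm",Rc.inv().apply(o-s["eef_pos"])*1e3,"axis",Rc.inv().apply(M[2]), "cam box",(o-O)@B)
for x in(-11,0,11):
    print(x,[proj(c,s["eef_pos"]+Rc.apply([x/1e3,0,z/1e3]))[0].round() for z in(-20,0,10,22)])
for n,P in dict(rim=[-.08,0,.078],rimR=[-.08,-.132,.078],plate13=[-.135,-.0655,.045],plate0=[-.08,-.0655,.045],lk=[-.135,.0655,.025]).items(): print(n,proj(c,O+B@np.array(P))[0].round(1))
E
cat > /dev/null; python3 - <<'E'
import cv2
w=cv2.imread("pics/w3.png")[120:300,150:400]
cv2.imwrite("pics/w3c.png",cv2.resize(w,(750,540),interpolation=cv2.INTER_CUBIC))
E
```

```text
cam in tool mm [  81.3891   -1.2841 -159.468 ] axis [-0.3166  0.0006  0.9486] cam box [-0.0798 -0.0596  0.2207]
-11 [array([256., 266.]), array([256., 248.]), array([256., 240.]), array([256., 232.])]
0 [array([256., 249.]), array([256., 232.]), array([256., 225.]), array([256., 217.])]
11 [array([256., 231.]), array([256., 216.]), array([256., 209.]), array([256., 203.])]
rim [127.2 177.5]
rimR [389.  173.9]
plate13 [257.7 263.6]
plate0 [256.5 175.5]
lk [ 69.1 257.2]
```

View pics/w3c.png

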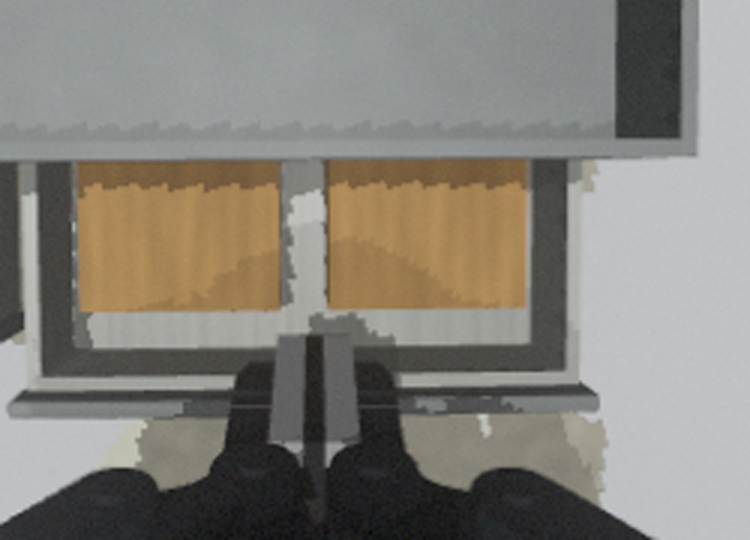

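```bash
python3 - <<'E'
from h import *
s=bot.get_obs();q=s["tool_rot"];Rc=R.from_quat([q[1],q[2],q[3],q[0]])
c=snap("side","pics/s4.png"); im=c["pixels"][110:200,240:340].copy(); k=6
im=cv2.resize(cv2.convertScaleAbs(im,alpha=1.8,beta=20),None,fx=k,fy=k,interpolation=cv2.INTER_CUBIC)
for x,z,col in((0,0,(0,0,255)),(11,22,(0,255,0)),(-11,22,(255,0,0)),(0,-51,(0,255,255)),(11,0,(255,0,255))):
    p=((proj(c,s["eef_pos"]+Rc.apply([x/1e3,0,z/1e3]))[0]-[240,110]+.5)*k).astype(int); cv2.circle(im,tuple(int(v) for v in p),4,col,-1)
cv2.imwrite("pics/c4.png",im)
E
```

```text
(no output)
```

View pics/c4.png

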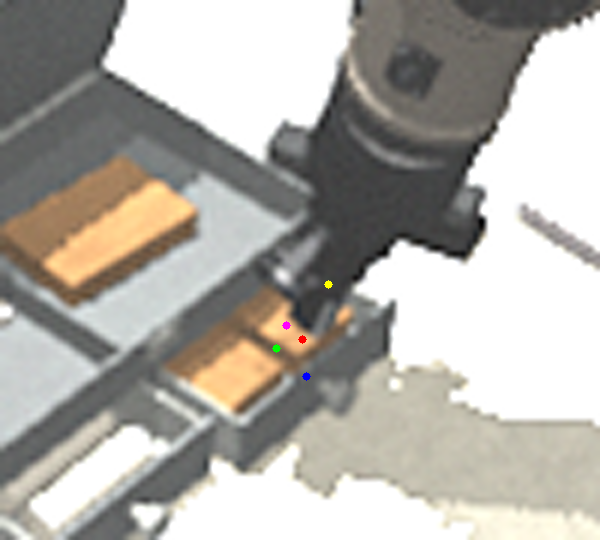

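```bash
python3 - <<'E'
from h import *
np.set_printoptions(precision=1,suppress=True)
b=np.load("box.npz");O,B=b["O"],b["B"]
s=bot.get_obs();q=s["tool_rot"];Rc=R.from_quat([q[1],q[2],q[3],q[0]])
w=dict(np.load("pics/w3.npz"));c=dict(np.load("pics/s4.npz"))
for p in([293,164.2],[291,164],[294.5,165]):
  P,e=tri(w,[[255.3,231.7]],c,[p]); print("box",(P-O)@B*1e3,"tool",Rc.inv().apply(P-s["eef_pos"])*1e3,e*1e3)
im=c["pixels"][150:182,282:304]; print(im.mean(2).astype(int))
E
```

```text
box [-117.3  -67.8   52.3] tool [-0.3  3.1 -7.3] 10.79250665502383
box [-114.9  -65.7   53.5] tool [ 2.4  1.  -7.9] 4.771755470968401
box [-119.6  -69.3   48.9] tool [-3.4  4.6 -4.7] 15.078297817843799
[[104 105  99  73  44  39  41  42  56  74  73  45  27  27  24  23  24  24
   27  25  24  23]
 [ 99  86  66  43  53  50  46  65  75  79  63  34  22  24  25  24  25  22
   26  24  22  17]
 [ 72  47  35  34  54  67  68  74  76  72  44  22  23  23  24  24  22  23
   25  21  16   5]
 [ 42  39  46  35  33  68  77  76  70  51  30  22  23  24  26  24  23  24
   18  10  39 114]
 [ 32  27  38  51  71  74  75  73  52  29  21  22  25  24  23  23  23  23
   11  71 136 190]
 [ 36  25  25  58 113 111  78  54  35  28  25  21  25  25  24  24  23  19
   14 143 194 195]
 [ 43  31  32  46  96 113  79  36  26  41  40  28  26  23  24  20  17   6
   72 174 196 188]
 [ 43  42  37  40  45  69  60  40  33  40  39  28  25  24  23  21  38  93
  156 190 193 188]
 [ 45  46  47  43  36  28  35  40  32  26  22  21  23  22  23  29  56 119
  160 179 190 194]
 [ 45  47  48  54  52  34  23  30  25  19  21  22  23  22  21
[... 1378 characters left out ...]
7  64  75  68  67  66  54  72
   92  94  95  91]
 [ 51  36  54  75  82  57  38  43  44  42  45  53  65  73  72  62  56  69
   90  92  93  93]
 [ 33  64  82  73  51  40  43  43  44  43  41  40  58  70  66  54  54  78
   93  94  94  93]
 [ 64  83  69  46  43  41  44  42  43  42  40  50  57  63  59  52  65  87
   93  91  92  94]
 [ 86  62  43  40  41  44  43  43  40  37  52  75  79  65  52  57  80  92
   92  90  93  92]
 [ 57  39  42  43  44  43  46  40  54  67  82  94  96  85  74  79  89  92
   92  90  92  92]
 [ 38  42  44  43  45  43  43  45  75  92  91  91  92  94  94  93  91  91
   93  93  93  93]
 [ 43  44  43  45  43  40  46  71  89  92  93  90  92  92  92  93  93  93
   92  93  92  91]]
```

The tip turns out to be about 30 mm higher than the datasheet gives: it passed over the knob and front plate without touching. I'll back out the same way, then lower gradually.

>>> {"method": "drive_tool", "body": {
  "series": [-1,-15,0,-4,0,0,0,-1,-15,0,-4,0,0,0,-1,-15,0,-4,0,0,0,-1,-15,0,-4,0,0,0,-1,-3,0,0,0,0,0,-1,-1,0,4,0,0,0,-1,-1,0,4,0,0,0,-1,-1,0,4,0,0,0,-1,0,0,0,0,0,0]
}}

```text
t: 7.45
eef_pos: [0.443, -0.1326, 0.0307]
tool_rot: [0.031, 0.982, -0.133, 0.134]
contact_force: [-0.3, -0.1, 0.2]
gripper_width: 0.001
```

```bash
python3 to.py -178 -65.5 25 .25; python3 - <<'E'
from h import *
s=bot.get_obs();q=s["tool_rot"];Rc=R.from_quat([q[1],q[2],q[3],q[0]])
c=snap("side","pics/s5.png"); im=c["pixels"][125:200,250:350].copy(); k=6
im=cv2.resize(cv2.convertScaleAbs(im,alpha=1.6,beta=0),None,fx=k,fy=k,interpolation=cv2.INTER_CUBIC)
for x,z,col in((0,0,(0,0,255)),(0,22,(0,255,0)),(0,-51,(0,255,255))):
    p=((proj(c,s["eef_pos"]+Rc.apply([x/1e3,0,z/1e3]))[0]-[250,125]+.5)*k).astype(int); cv2.circle(im,tuple(int(v) for v in p),3,col,-1)
w=snap("wrist","pics/w5.png")["pixels"][120:384,106:406]
cv2.imwrite("pics/c5.png",np.hstack([im[:,200:],cv2.resize(w,(400,352))[:352]]) if False else cv2.copyMakeBorder(im,0,0,0,0,0)); cv2.imwrite("pics/w5c.png",w)
E
```

```text
t 7.45 world tgt [ 0.4 -0.1  0. ] now box mm [-179.8  -64.2   30.7] F box [-0.3 -0.2  0.2] jaw 0.0
  turn [ 0. -0. -0.] shift now-axes [0.2 1.1 6. ] shift tgt-axes [0.3 1.3 5.9]
```

View pics/c5.png

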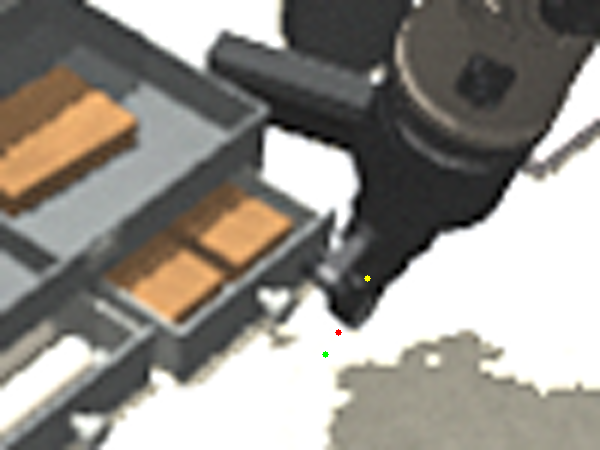

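>>> {"method": "drive_tool", "body": {
  "series": [-1,-1,0,4,0,0,0,-1,-1,0,4,0,0,0,-1,-0.5,0,2,0,0,0,-1,0,0,0,0,0,0]
}}

```text
t: 8.05
eef_pos: [0.4431, -0.1329, 0.0206]
tool_rot: [0.031, 0.982, -0.133, 0.134]
contact_force: [-0.3, 1.2, -0.5]
gripper_width: 0.002
```

```bash
python3 to.py -178 -65.5 15 .25
```

```text
t 8.05 world tgt [ 0.4 -0.1  0. ] now box mm [-179.5  -64.5   20.6] F box [-0.6  1.1 -0.5] jaw 0.0
  turn [ 0. -0. -0.] shift now-axes [-0.1  0.8  5.9] shift tgt-axes [0.1 1.  5.8]
```

>>> {"method": "drive_tool", "body": {
  "series": [-1,-0.5,0,2,0,0,0,-1,-0.5,0,2,0,0,0,-1,0,0,0,0,0,0]
}}

```text
t: 8.43
eef_pos: [0.4432, -0.1331, 0.0166]
tool_rot: [0.031, 0.982, -0.133, 0.134]
contact_force: [-1.1, -1.1, 1.4]
gripper_width: 0.002
```

```bash
python3 to.py -160 -65.5 15 .25; python3 - <<'E'
from h import *
a=snap("wrist","pics/w6.png")["pixels"][130:330,130:380]
s=snap("side","pics/s6.png")["pixels"][120:200,250:350]
cv2.imwrite("pics/c6.png",np.hstack([cv2.resize(s,(400,320),interpolation=cv2.INTER_CUBIC),cv2.resize(a,(400,320),interpolation=cv2.INTER_CUBIC)]))
E
```

```text
t 8.43 world tgt [ 0.5 -0.1  0. ] now box mm [-179.3  -64.7   16.6] F box [-0.8 -1.3  1.4] jaw 0.0
  turn [ 0. -0. -0.] shift now-axes [18.2  0.5  6.8] shift tgt-axes [18.4  0.8  6.3]
```

View pics/c6.png

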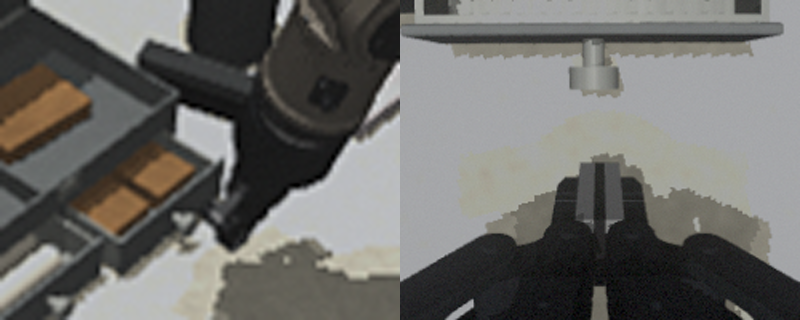

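```bash
cat > prof.py <<'E'
from h import *
import sys
# intensity along box x on the plane z=.045 in a camera picture
def prof(c,ys,xs,z=.045):
    b=np.load("box.npz");O,B=b["O"],b["B"];g=cv2.GaussianBlur(c["pixels"],(0,0),.6).mean(2).astype(np.float32)
    for y in ys:
        p=proj(c,[O+B@np.array([x,y,z]) for x in xs]).astype(np.float32)
        print("y",y,cv2.remap(g,p[:,0].reshape(1,-1),p[:,1].reshape(1,-1),cv2.INTER_LINEAR,borderValue=-1)[0].astype(int))
if __name__=="__main__":
    n=sys.argv[1]; ys=[float(v) for v in sys.argv[2:]]
    c=dict(np.load(n)) if n.endswith("npz") else bot.read_camera(n)
    xs=np.arange(-.160,-.06,.004); print("x",(xs*1e3).astype(int)); prof(c,ys,xs)
E
python3 prof.py pics/w6.npz -.11 -.02; python3 prof.py pics/w3.npz -.11 -.02; python3 prof.py pics/top0.npz -.11 -.02 .02 .11
```

```text
x [-160 -156 -152 -148 -144 -139 -135 -131 -127 -123 -119 -115 -111 -107
 -103  -99  -95  -91  -87  -83  -79  -75  -71  -67  -63]
y -0.11 [166 167 165 166 166 165 130  98 144  58  57  56  57  56  54  53  53  46
  48  44  47  35  33  36  33]
y -0.02 [166 166 166 166 165 165 131  70 132 162 161  48 112 112 112 113 113 110
  73  73  60  39  39  40  41]
x [-160 -156 -152 -148 -144 -139 -135 -131 -127 -123 -119 -115 -111 -107
 -103  -99  -95  -91  -87  -83  -79  -75  -71  -67  -63]
y -0.11 [ 34  37  39  41 119 134 128 123  73 153  74  77  75  75  75  77  78  78
  77  68  68 142 131 142 139]
y -0.02 [ 41  41  42  51  46 186 191 185 111 159  74 157 167 136 134 135 136 135
 134 132  95 150 141 151 153]
x [-160 -156 -152 -148 -144 -139 -135 -131 -127 -123 -119 -115 -111 -107
 -103  -99  -95  -91  -87  -83  -79  -75  -71  -67  -63]
y -0.11 [163 163 164 165 164 127  61  93 128 142 132  79  96 100  96  99  97  93
  89  60  43  33  96 102  98]
y -0.02 [163 164 164 165 163 119  69  64 121 147 146  66  88  97  96  96  96  97
  94  58  51  32  89 109 110]
y 0.02 [164 164 164 164 164 164 164 167 141  81  56 131 151 154 154 154 154 139
  80  79  75  33  89  90  69]
y 0.11 [165 165 164 165 164 165 165 165 139  92  40 113 158 162 162 161 163 158
  87  79  76  36  87 114 113]
```

>>> {"method": "drive_tool", "body": {
  "series": [-1,4,0,1,0,0,0,-1,4,0,1,0,0,0,-1,4,0,1,0,0,0,-1,4,0,1,0,0,0,-1,4,0,1,0,0,0,-1,4,0,1,0,0,0,-1,4,0,1,0,0,0,-1,4,0,1,0,0,0]
}}

```text
t: 9.52
eef_pos: [0.4754, -0.1421, 0.0178]
tool_rot: [0.031, 0.982, -0.133, 0.134]
contact_force: [-0.0, 1.0, -0.0]
gripper_width: 0.002
```

```bash
python3 to.py -160 -65.5 15 .25;python3 prof.py wrist -.11 -.02;python3 prof.py top -.11 -.02
```

```text
t 9.53 world tgt [ 0.5 -0.1  0. ] now box mm [-146.   -65.1   17.8] F box [-0.3  1.  -0. ] jaw 0.0
  turn [ 0. -0. -0.] shift now-axes [-14.2   0.5  -1.1] shift tgt-axes [-14.3   0.4  -0.8]
x [-160 -156 -152 -148 -144 -139 -135 -131 -127 -123 -119 -115 -111 -107
 -103  -99  -95  -91  -87  -83  -79  -75  -71  -67  -63]
y -0.11 [128 178 180 180 181 180 185 137  77 104  70  72  69  70  67  67  67  65
  58  58  57  45  42 133 128]
y -0.02 [184 181 181 179 180 180 183 171 107 160 163 180 170 128 128 129 130 127
 126  88  85  49  51 134 140]
x [-160 -156 -152 -148 -144 -139 -135 -131 -127 -123 -119 -115 -111 -107
 -103  -99  -95  -91  -87  -83  -79  -75  -71  -67  -63]
y -0.11 [ 65  40  10  36 147 139  65 100 138 153 142  85 103 107 104 106 104 100
  96  65  47  36 105 110 106]
y -0.02 [ 15  72 172 172 174 128  74  70 130 157 156  70  95 104 102 103 104 104
 101  62  54  34  96 118 118]
```

>>> {"method": "drive_tool", "body": {
  "series": [-1,3,0,1,0,0,0,-1,3,0,1,0,0,0,-1,3,0,1,0,0,0,-1,3,0,1,0,0,0]
}}

```text
t: 10.12
eef_pos: [0.4876, -0.1455, 0.0173]
tool_rot: [0.031, 0.981, -0.133, 0.134]
contact_force: [-2.0, 1.0, 3.5]
gripper_width: 0.002
```

```bash
python3 to.py -160 -65.5 15 .25;python3 prof.py wrist -.11 -.02;python3 prof.py top -.11 -.02
```

```text
t 10.12 world tgt [ 0.5 -0.1  0. ] now box mm [-133.3  -65.3   17.3] F box [-2.2  0.4  3.5] jaw 0.0
  turn [ 0. -0. -0.] shift now-axes [-26.3   0.5  -5.1] shift tgt-axes [-26.5   0.2  -4.4]
x [-160 -156 -152 -148 -144 -139 -135 -131 -127 -123 -119 -115 -111 -107
 -103  -99  -95  -91  -87  -83  -79  -75  -71  -67  -63]
y -0.11 [ 40 125 120 123 164 180 179 181 178 184 130 139  71  70  69  69  68  66
  66  59  58  44 134 131 128]
y -0.02 [ 43  48 181 182 179 178 180 179 180 183 127  88  77 169 178 130 127 126
 129  94  89  52 124 138 140]
x [-160 -156 -152 -148 -144 -139 -135 -131 -127 -123 -119 -115 -111 -107
 -103  -99  -95  -91  -87  -83  -79  -75  -71  -67  -63]
y -0.11 [ 49  43  36  34  60  32  20 104 122  47  96 140 155 134  75 104 106 103
  96  62  44  36 105 110 106]
y -0.02 [ 63  58  34  19  26 160 175 172 123  47  81 149 164 116  53 101 105 104
 101  62  54  35  96 118 118]
```

>>> {"method": "drive_tool", "body": {
  "series": [-1,3,0,0.6,0,0,0,-1,3,0,0.6,0,0,0,-1,3,0,0.7,0,0,0,-1,3,0,0.8,0,0,0,-1,3,0,0.8,0,0,0,-1,3,0,0.8,0,0,0,-1,3,0,0.8,0,0,0,-1,3,0,0.8,0,0,0,-1,3,0,0.8,0,0,0,-1,3,0,0.8,0,0,0]
}}

```text
t: 11.48
eef_pos: [0.5172, -0.1538, 0.0181]
tool_rot: [0.031, 0.981, -0.133, 0.134]
contact_force: [-1.4, 1.0, 1.4]
gripper_width: -0.0
```

```bash
python3 to.py -90 -65.5 18 .25;python3 prof.py top -.11 -.02
```

```text
t 11.47 world tgt [ 0.5 -0.2  0. ] now box mm [-102.5  -65.7   18.1] F box [-1.6  0.6  1.4] jaw -0.0
  turn [ 0. -0. -0.] shift now-axes [12.  -0.4  3.5] shift tgt-axes [12.1 -0.2  3.2]
x [-160 -156 -152 -148 -144 -139 -135 -131 -127 -123 -119 -115 -111 -107
 -103  -99  -95  -91  -87  -83  -79  -75  -71  -67  -63]
y -0.11 [ 85  82  79  76  71  67  62  56  48  37  37  39  36  55  47  16  23  96
 128  91  63  38 105 111 107]
y -0.02 [111  88  93  97 113 104  27  29  60  64  44  21  23 133 178 123  35  69
 125  96  78  36  97 119 119]
```

>>> {"method": "drive_tool", "body": {
  "series": [-1,2,0,0.5,0,0,0,-1,2,0,0.5,0,0,0,-1,1.5,0,0.4,0,0,0,-1,1.5,0,0.4,0,0,0,-1,1,0,0.3,0,0,0,-1,1,0,0.3,0,0,0,-1,1,0,0.2,0,0,0]
}}

```text
t: 12.4
eef_pos: [0.527, -0.1565, 0.0183]
tool_rot: [0.031, 0.982, -0.133, 0.134]
contact_force: [-1.6, 0.9, 1.3]
gripper_width: -0.003
```

```bash
python3 to.py -90 -65.5 18 .25;python3 prof.py top -.11 -.02
```

```text
t 12.4 world tgt [ 0.5 -0.2  0. ] now box mm [-92.4 -65.8  18.3] F box [-1.8  0.4  1.3] jaw -0.0
  turn [ 0. -0. -0.] shift now-axes [ 2.2 -0.3  0.9] shift tgt-axes [ 2.2 -0.3  0.8]
x [-160 -156 -152 -148 -144 -139 -135 -131 -127 -123 -119 -115 -111 -107
 -103  -99  -95  -91  -87  -83  -79  -75  -71  -67  -63]
y -0.11 [ 96  93  90  88  85  81  78  74  69  65  59  51  41  31  36  36  46  57
  13  43  57  37 106 112 108]
y -0.02 [170 170 168 101  90  93 102 123  72  21  39  63  67  33  19  43 161 124
  59  36  59  35  97 119 120]
```

>>> {"method": "drive_tool", "body": {
  "series": [-1,0.8,0,0.2,0,0,0,-1,0.8,0,0.2,0,0,0,-1,0.8,0,0.2,0,0,0,-1,0.8,0,0.2,0,0,0]
}}

```text
t: 12.95
eef_pos: [0.5302, -0.1574, 0.0184]
tool_rot: [0.031, 0.982, -0.133, 0.134]
contact_force: [-1.3, 0.4, 1.0]
gripper_width: -0.0
```

>>> {"method": "drive_tool", "body": {
  "series": [-1,0.7,0,0.2,0,0,0,-1,0.7,0,0.2,0,0,0]
}}

```text
t: 13.2
eef_pos: [0.5316, -0.1578, 0.0184]
tool_rot: [0.031, 0.982, -0.133, 0.134]
contact_force: [-1.7, 1.1, 0.6]
gripper_width: -0.0
```

>>> {"method": "drive_tool", "body": {
  "series": [-1,0.7,0,0.2,0,0,0,-1,0.7,0,0.2,0,0,0,-1,0.7,0,0.2,0,0,0]
}}

```text
t: 13.58
eef_pos: [0.5324, -0.1581, 0.018]
tool_rot: [0.031, 0.982, -0.133, 0.133]
contact_force: [-8.1, 3.1, 7.6]
gripper_width: -0.002
```

>>> {"method": "drive_tool", "body": {
  "series": [-1,0.7,0,0.2,0,0,0,-1,0.7,0,0.2,0,0,0]
}}

```text
t: 13.82
eef_pos: [0.5325, -0.1581, 0.0177]
tool_rot: [0.032, 0.982, -0.133, 0.132]
contact_force: [-12.4, 6.5, 14.0]
gripper_width: -0.004
```

```bash
python3 to.py -90 -65.5 18 .25;python3 prof.py top -.11 -.02; python3 prof.py wrist -.11 -.02
```

```text
t 13.82 world tgt [ 0.5 -0.2  0. ] now box mm [-86.7 -66.   17.7] F box [-13.7   3.1  14. ] jaw -0.0
  turn [ 0. -0. -0.] shift now-axes [-3.1 -0.4 -1.2] shift tgt-axes [-3.2 -0.5 -1.1]
x [-160 -156 -152 -148 -144 -139 -135 -131 -127 -123 -119 -115 -111 -107
 -103  -99  -95  -91  -87  -83  -79  -75  -71  -67  -63]
y -0.11 [ 70  83  87  92  93  90  87  84  80  76  72  68  63  55  45  34  36  36
  47  58  16  34 106 111 107]
y -0.02 [171 169 172 173 124  91  95  93 105 118  45  22  55  65  56  26  20  59
 120  62  24  34  98 119 120]
x [-160 -156 -152 -148 -144 -139 -135 -131 -127 -123 -119 -115 -111 -107
 -103  -99  -95  -91  -87  -83  -79  -75  -71  -67  -63]
y -0.11 [ 18  17  25  23  22  22  25 164  41  38  39  41  45 136 138 135 195 192
 194 143  61 110 137 147 144]
y -0.02 [ 27  26  24  22  22  24  26  28 192  41  41  43  44  57 197 196 194 193
 193 147  64  75 143 150 151]
```

>>> {"method": "drive_tool", "body": {
  "series": [-1,-4,0,-1,0,0,0,-1,-10,0,-2.6,0,0,0,-1,-20,0,-5.2,0,0,0,-1,-25,0,-6.5,0,0,0,-1,-25,0,-6.5,0,0,0,-1,0,-30,0,0,0,0,-1,0,-35,0,0,0,0,-1,0,-35,0,0,0,0,-1,0,-31,0,0,0,0,-1,0,0,0,0,0,0]
}}

```text
t: 15.18
eef_pos: [0.488, -0.0055, 0.0135]
tool_rot: [0.03, 0.982, -0.13, 0.135]
contact_force: [-0.1, -0.7, 0.1]
gripper_width: -0.001
```

```bash
python3 to.py -165 65.5 18 .25;python3 prof.py top -.11 -.02;python3 prof.py wrist .11 .02; python3 - <<'E'
from h import *
c=snap("wrist","pics/w7.png"); g=c["pixels"].mean(2).astype(int); print(g[200:300:5,180:330:6])
E
```

```text
t 15.18 world tgt [ 0.5 -0.   0. ] now box mm [-168.8   70.1   13.5] F box [ 0.  -0.7  0.1] jaw -0.0
  turn [ 0. -0. -0.] shift now-axes [ 4.9  4.7 -3.2] shift tgt-axes [ 4.8  4.6 -3.4]
x [-160 -156 -152 -148 -144 -139 -135 -131 -127 -123 -119 -115 -111 -107
 -103  -99  -95  -91  -87  -83  -79  -75  -71  -67  -63]
y -0.11 [174 174 175 174 174 174 175 175 174 174 174 174 174 174 174 175 172 132
 122  57  22  36 105 109 106]
y -0.02 [174 174 175 175 175 175 175 175 175 175 174 174 174 175 175 176 175 128
 119  59  23  33  96 117 117]
x [-160 -156 -152 -148 -144 -139 -135 -131 -127 -123 -119 -115 -111 -107
 -103  -99  -95  -91  -87  -83  -79  -75  -71  -67  -63]
y 0.11 [162 164 165 165 165 164 164 165 164 127  52 120 161 162 160 160 158 100
  98  86  82  62  41  40  39]
y 0.02 [165 165 165 164 165 165 165 164 165 129  43 109  74  57  56  54  53  54
  47  45  43  36  34  34  35]
[[164 166 165 165 166 165 164 165 165 166 164 165 165 159 163 166 165 167
  164 163 165 164 166 166 167]
 [165 164 165 165 165 165 166 165 162 164 159 160 160 161 160 161 160 165
  164 166 163 165 164 165 165]
 [
[... 1188 characters left out ...]
37  33  80  78  31  51  65  40  30  29
  105 106 109 108 105 105 108]
 [165 131 128 127 105 106 105 109  38  36  31  47  39  81  27  27  32  35
  104 105 103 109 101 114 104]
 [145 112 109 124 108 104 105  35  34  36  30  28  31  70  25  32  30  35
   42 104 101 106  98 134  89]
 [ 39  39  36  37 106 107  30  35  26  28  26  25  26  35  22  28  30  16
   24  77 106 106  29  30  33]
 [ 37  41  35  31  27  37  25  32  27  27  29  21  28  28  23  29  24  29
   27  19  24  28  28  35  31]
 [ 33  30  32  35  26  26  34  28  29  26  26  16  24  28  24  22  23  25
   33  29  28  25  34  23  34]
 [ 41  36  34  36  28  33  16  10  24  18  15  17  21  19  24  15  10  13
   24  13  27  25  29  32  28]]
```

>>> {"method": "drive_tool", "body": {
  "series": [-1,5,4.6,-3.2,0,0,0,-1,5,0,1.3,0,0,0,-1,5,0,1.3,0,0,0,-1,5,0,1.3,0,0,0,-1,5,0,1.3,0,0,0,-1,3,0,0.8,0,0,0,-1,3,0,0.8,0,0,0,-1,3,0,0.8,0,0,0,-1,3,0,0.8,0,0,0,-1,3,0,0.8,0,0,0,-1,3,0,0.8,0,0,0,-1,3,0,0.8,0,0,0]
}}

```text
t: 16.82
eef_pos: [0.5301, -0.0262, 0.0184]
tool_rot: [0.031, 0.982, -0.133, 0.134]
contact_force: [-2.1, -0.1, 1.6]
gripper_width: -0.002
```

```bash
python3 to.py -87 65.5 18 .25;python3 prof.py top .11 .02;python3 prof.py wrist .11 .02
```

```text
t 16.82 world tgt [ 0.6 -0.   0. ] now box mm [-122.8   61.    18.4] F box [-2.  -0.7  1.6] jaw -0.0
  turn [ 0. -0. -0.] shift now-axes [34.3 -5.  10. ] shift tgt-axes [34.6 -4.5  9.2]
x [-160 -156 -152 -148 -144 -139 -135 -131 -127 -123 -119 -115 -111 -107
 -103  -99  -95  -91  -87  -83  -79  -75  -71  -67  -63]
y 0.11 [134  19  45  53  38  17  12  37 151 147 100  33 124 168 174 173 176 171
  94  86  83  39  95 124 123]
y 0.02 [ 13  11  11  12  45  50  17   7  69 143  88  40 123 163 167 167 167 150
  88  86  82  36  97  99  75]
x [-160 -156 -152 -148 -144 -139 -135 -131 -127 -123 -119 -115 -111 -107
 -103  -99  -95  -91  -87  -83  -79  -75  -71  -67  -63]
y 0.11 [ 41  40  45  45 164 182 182 182 181 181 182 182 127  97  75 159 175 177
 176 117 117  56 138 135 136]
y 0.02 [ 36  33  35  38  91 121 121 150 177 176 176 175 128 150  68  69  68  67
  67  60  59  50 135  98  51]
```

>>> {"method": "drive_tool", "body": {
  "series": [-1,3,0,0.8,0,0,0,-1,3,0,0.8,0,0,0,-1,3,0,0.8,0,0,0,-1,3,0,0.8,0,0,0,-1,3,0,0.8,0,0,0,-1,3,0,0.8,0,0,0,-1,3,0,0.8,0,0,0,-1,2,0,0.5,0,0,0,-1,2,0,0.5,0,0,0,-1,1.5,0,0.4,0,0,0,-1,1.5,0,0.4,0,0,0,-1,1,0,0.3,0,0,0]
}}

```text
t: 18.42
eef_pos: [0.5592, -0.0342, 0.019]
tool_rot: [0.031, 0.982, -0.133, 0.134]
contact_force: [-1.2, 0.6, 0.6]
gripper_width: 0.0
```

```bash
python3 to.py -87 65.5 18 .25;python3 prof.py top .11 .02
```

```text
t 18.43 world tgt [ 0.6 -0.   0. ] now box mm [-92.6  60.6  19. ] F box [-1.3  0.3  0.6] jaw 0.0
  turn [ 0. -0. -0.] shift now-axes [ 5.1 -5.   2.3] shift tgt-axes [ 5.2 -4.9  2.3]
x [-160 -156 -152 -148 -144 -139 -135 -131 -127 -123 -119 -115 -111 -107
 -103  -99  -95  -91  -87  -83  -79  -75  -71  -67  -63]
y 0.11 [177 177 178 167 177 174 178 180 132  22  36  55  44  18  13  25 107  81
  33  97  82  40  96 126 124]
y 0.02 [ 62  80 106 104 103 103 100  59  41  86  71  21  11  11  33  29  45  75
  37 107  83  37  98  99  76]
```

>>> {"method": "drive_tool", "body": {
  "series": [-1,0.9,0,0.2,0,0,0,-1,0.9,0,0.2,0,0,0,-1,0.9,0,0.2,0,0,0,-1,0.9,0,0.2,0,0,0,-1,0.8,0,0.2,0,0,0,-1,0.8,0,0.2,0,0,0]
}}

```text
t: 19.23
eef_pos: [0.5643, -0.0356, 0.0192]
tool_rot: [0.031, 0.982, -0.133, 0.134]
contact_force: [-1.4, 1.3, 0.6]
gripper_width: 0.001
```

>>> {"method": "drive_tool", "body": {
  "series": [-1,0.8,0,0.2,0,0,0,-1,0.8,0,0.2,0,0,0]
}}

```text
t: 19.48
eef_pos: [0.5659, -0.0361, 0.0193]
tool_rot: [0.031, 0.982, -0.133, 0.134]
contact_force: [-1.3, 0.7, 0.9]
gripper_width: -0.003
```

>>> {"method": "drive_tool", "body": {
  "series": [-1,0.8,0,0.2,0,0,0,-1,0.8,0,0.2,0,0,0]
}}

```text
t: 19.73
eef_pos: [0.5675, -0.0365, 0.0193]
tool_rot: [0.031, 0.982, -0.133, 0.134]
contact_force: [-1.1, 0.3, 1.2]
gripper_width: 0.002
```

```bash
python3 to.py -87 65.5 18 .25
```

```text
t 19.73 world tgt [ 0.6 -0.   0. ] now box mm [-84.   60.5  19.3] F box [-1.2 -0.   1.2] jaw 0.0
  turn [ 0. -0. -0.] shift now-axes [-3.3 -5.   0.3] shift tgt-axes [-3.2 -5.   0.5]
```

>>> {"method": "drive_tool", "body": {
  "series": [-1,0.8,0,0.2,0,0,0,-1,0.8,0,0.2,0,0,0]
}}

```text
t: 19.98
eef_pos: [0.5691, -0.037, 0.0194]
tool_rot: [0.031, 0.981, -0.133, 0.134]
contact_force: [-1.4, 0.8, 0.7]
gripper_width: -0.006
```

>>> {"method": "drive_tool", "body": {
  "series": [-1,0.7,0,0.2,0,0,0,-1,0.7,0,0.2,0,0,0,-1,0,0,0,0,0,0]
}}

```text
t: 20.35
eef_pos: [0.5693, -0.037, 0.0191]
tool_rot: [0.031, 0.982, -0.133, 0.133]
contact_force: [-7.1, 1.8, 6.7]
gripper_width: -0.003
```

```bash
python3 to.py -87 65.5 18 .25; python3 prof.py top .11 .02
```

```text
t 20.35 world tgt [ 0.6 -0.   0. ] now box mm [-82.1  60.5  19.1] F box [-7.3 -0.1  6.7] jaw -0.0
  turn [ 0. -0. -0.] shift now-axes [-5.  -5.  -0.4] shift tgt-axes [-5.  -5.  -0.1]
x [-160 -156 -152 -148 -144 -139 -135 -131 -127 -123 -119 -115 -111 -107
 -103  -99  -95  -91  -87  -83  -79  -75  -71  -67  -63]
y 0.11 [ 59 121 168 176 178 171 178 177 174 180 183 124  20  38  54  46  19  12
  35  80  23  32  98 126 124]
y 0.02 [ 67  68  67  67  65  79 106 104 103 102 104  87  44  78  89  32  11  11
  16  26  27  33 100 100  76]
```

>>> {"method": "drive_tool", "body": {
  "series": [-1,-5,0,-1.3,0,0,0,-1,-15,0,-4,0,0,0,-1,-30,0,-8,0,0,0,-1,-15,0,-10,0,0,0,-1,8,0,-35,0,0,0,-1,10,0,-45,0,0,0,-1,10,0,-45,0,0,0,-1,10,0,-45,0,0,0,-1,10,0,-45,0,0,0,-1,10,0,-45,0,0,0,-1,0,30,0,0,-0.14,0,-1,0,30,0,0,-0.13,0]
}}

```text
t: 21.9
eef_pos: [0.4754, -0.0659, 0.2936]
tool_rot: [0.013, 0.991, -0.135, 0.001]
contact_force: [0.2, -0.3, -0.1]
gripper_width: -0.005
```

```bash
python3 to.py 140 0 290 0; python3 prof.py top .11 .02 -.02 -.11
```

```text
t 21.9 world tgt [ 0.8 -0.2  0.3] now box mm [-165.5    8.5  293.6] F box [ 0.3 -0.3 -0.1] jaw -0.0
  turn [ 0. -0. -0.] shift now-axes [305.6   4.7   5.2] shift tgt-axes [305.5   8.5   3.6]
x [-160 -156 -152 -148 -144 -139 -135 -131 -127 -123 -119 -115 -111 -107
 -103  -99  -95  -91  -87  -83  -79  -75  -71  -67  -63]
y 0.11 [179 179 178 179 179 179 178 178 179 178 179 179 179 179 178 178 180 145
 123  81  22  32  98 125 123]
y 0.02 [166  28  13  14  37  56  56  49  16  18 128 177 171 173 174 172 172 122
  97  61  23  30  86  86  66]
y -0.02 [24 31 29 18  9  7  6  6  7  6  7  7  8  8  9  9 10 13 20 30 44 61 73 73
 62]
y -0.11 [ 85 107 115 112  90 101 107 108 111 113 117 121 125 129 131 133 132 130
 128 122 117 114 111 108 106]
```

>>> {"method": "drive_tool", "body": {
  "series": [-1,40,4,0,0,0,0,-1,45,2,0,0,0,0,-1,45,0,0,0,0,0,-1,45,0,0,0,0,0,-1,45,0,0,0,0,0,-1,45,0,0,0,0,0,-1,40,0,0,0,0,0,-1,0,0,0,0,0,0]
}}

```text
t: 22.95
eef_pos: [0.7688, -0.1541, 0.2911]
tool_rot: [0.013, 0.991, -0.136, -0.0]
contact_force: [-0.3, 0.9, -0.4]
gripper_width: -0.001
```

```bash
python3 to.py 140 0 190 0
```

```text
t 22.95 world tgt [ 0.8 -0.2  0.2] now box mm [140.7  -1.5 291.1] F box [-0.5  0.8 -0.4] jaw -0.0
  turn [ 0. -0. -0.] shift now-axes [ -1.1  -4.1 101. ] shift tgt-axes [ -0.7  -1.5 101.1]
```

Now I'll lower the tool behind the lid and take the last-but-one look, side and wrist in one picture.

>>> {"method": "drive_tool", "body": {
  "series": [-1,0,0,25,0,0,0,-1,0,0,25,0,0,0,-1,0,0,25,0,0,0,-1,0,-1,25,0,0,0,-1,0,0,0,0,0,0]
}}

```text
t: 23.58
eef_pos: [0.7655, -0.1548, 0.1914]
tool_rot: [0.013, 0.991, -0.136, -0.002]
contact_force: [0.3, -0.0, 0.2]
gripper_width: 0.001
```

```bash
python3 to.py 140 0 190 0; python3 - <<'E'
from h import *
s=bot.get_obs();q=s["tool_rot"];Rc=R.from_quat([q[1],q[2],q[3],q[0]])
cs=snap("side","pics/s8.png");cw=snap("wrist","pics/w8.png");ct=snap("top","pics/t8.png")
def crop(c,x0,y0,w,h,W,H):
    im=cv2.resize(cv2.convertScaleAbs(c["pixels"][y0:y0+h,x0:x0+w],alpha=1.4),(W,H),interpolation=cv2.INTER_CUBIC)
    for z,col in((0,(0,0,255)),(22,(0,255,0)),(-51,(0,255,255))):
        p=(proj(c,s["eef_pos"]+Rc.apply([0,0,z/1e3]))[0]-[x0,y0]+.5)*[W/w,H/h]; cv2.circle(im,tuple(int(v) for v in p),3,col,-1)
    return im
cv2.imwrite("pics/c8.png",np.hstack([crop(cs,190,60,120,160,400,533),np.vstack([crop(cw,56,84,400,300,400,300),crop(ct,240,70,180,105,400,233)])]))
E
```

```text
t 23.57 world tgt [ 0.8 -0.2  0.2] now box mm [137.7  -3.1 191.4] F box [0.3 0.1 0.2] jaw 0.0
  turn [ 0. -0. -0.] shift now-axes [ 2.3 -3.2  1.3] shift tgt-axes [ 2.3 -3.1  1.4]
```

View pics/c8.png

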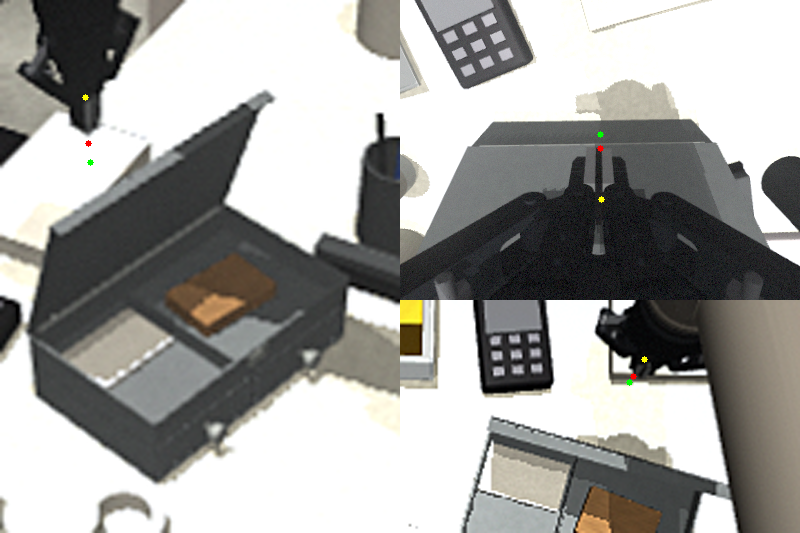

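The side view shows the tip at (90,133), about 11 mm short of the TCP (red) and behind the lid, 20 mm below its edge. Both drawer fronts look flush. I'll compute the arc rows for the tip corner (radius 133 mm).

```bash
python3 - <<'E'
import numpy as np
np.set_printoptions(precision=1,suppress=True,linewidth=150)
f=np.r_[1.28:-0.001:-.08]; r=133
x=80-r*np.cos(f)+4*np.sin(f)+11; z=78+r*np.sin(f)+4*np.cos(f)-11
print(np.c_[f,x,z,np.r_[0,np.diff(x)],np.r_[0,-np.diff(z)]])
E
```

```text
[[  1.3  56.7 195.6   0.    0. ]
 [  1.2  46.5 192.4 -10.2   3.2]
 [  1.1  36.7 188.5  -9.9   4. ]
 [  1.   27.1 183.7  -9.5   4.7]
 [  1.   18.  178.2  -9.1   5.5]
 [  0.9   9.3 172.1  -8.7   6.2]
 [  0.8   1.2 165.2  -8.1   6.9]
 [  0.7  -6.4 157.7  -7.6   7.5]
 [  0.6 -13.3 149.6  -6.9   8.1]
 [  0.6 -19.6 141.   -6.3   8.6]
 [  0.5 -25.1 132.   -5.6   9.1]
 [  0.4 -29.9 122.5  -4.8   9.5]
 [  0.3 -34.  112.6  -4.    9.8]
 [  0.2 -37.2 102.5  -3.2  10.1]
 [  0.2 -39.7  92.1  -2.4  10.4]
 [  0.1 -41.3  81.6  -1.6  10.5]
 [ -0.  -42.   71.   -0.7  10.6]]
```

>>> {"method": "drive_tool", "body": {
  "series": [-1,-15,0,-1,0,0,0,-1,-15,0,-1,0,0,0,-1,-15,0,-1,0,0,0,-1,-10,0,-1,0,0,0,-1,-6,0,0,0,0,0,-1,-4,0,0,0,0,0,-1,-4,0,0,0,0,0,-1,0,0,0,0,0,0]
}}

```text
t: 24.72
eef_pos: [0.7012, -0.1368, 0.1968]
tool_rot: [0.013, 0.991, -0.136, 0.001]
contact_force: [0.5, 0.1, 0.5]
gripper_width: -0.001
```

```bash
python3 to.py 57 0 195 0; python3 - <<'E'
from h import *
# does the lid edge move? difference to the earlier side picture on the lid's far half
c=snap("side","pics/s9.png"); a=cv2.imread("pics/s8.png").mean(2); d=abs(c["pixels"].mean(2)-a)
ys,xs=np.where(d[85:110,245:275]>30); print(len(xs))
E
```

```text
t 24.73 world tgt [ 0.7 -0.1  0.2] now box mm [ 70.9  -2.1 196.8] F box [0.4 0.2 0.5] jaw -0.0
  turn [ 0. -0. -0.] shift now-axes [-14.   -2.    1.7] shift tgt-axes [-13.9  -2.1   1.8]
17
```

>>> {"method": "drive_tool", "body": {
  "series": [-1,-4,0,0,0,0,0,-1,-4,0,0,0,0,0,-1,-4,0,1,0,0,0,-1,-4,0,1,0,0,0]
}}

```text
t: 25.28
eef_pos: [0.6856, -0.1325, 0.1948]
tool_rot: [0.013, 0.991, -0.136, 0.001]
contact_force: [1.0, -1.2, 0.4]
gripper_width: -0.003
```

>>> {"method": "drive_tool", "body": {
  "series": [-1,-5,0,1.5,0,0,0,-1,-5,0,1.7,0,0,0]
}}

```text
t: 25.52
eef_pos: [0.6765, -0.13, 0.1918]
tool_rot: [0.013, 0.991, -0.136, 0.001]
contact_force: [2.9, 0.2, 0.3]
gripper_width: -0.001
```

```bash
python3 to.py 46 0 192 0; python3 - <<'E'
from h import *
c=snap("side","pics/s10.png"); a=cv2.imread("pics/s8.png").mean(2); d=abs(c["pixels"].mean(2)-a)
ys,xs=np.where(d[85:110,245:275]>30); print(len(xs))
E
```

```text
t 25.52 world tgt [ 0.7 -0.1  0.2] now box mm [ 45.3  -1.9 191.8] F box [2.8 0.9 0.3] jaw -0.0
  turn [ 0. -0. -0.] shift now-axes [ 0.7 -1.9 -0.2] shift tgt-axes [ 0.7 -1.9 -0.2]
265
```

Contact came where predicted and the lid is moving at 3 N, so I'll follow the arc.

>>> {"method": "drive_tool", "body": {
  "series": [-1,-5,0,2,0,0,0,-1,-5,0,2,0,0,0,-1,-4.8,0,2.4,0,0,0,-1,-4.7,0,2.4,0,0,0,-1,-4.6,0,2.7,0,0,0,-1,-4.5,0,2.8,0,0,0,-1,-4.4,0,3.1,0,0,0,-1,-4.3,0,3.1,0,0,0,-1,-4.1,0,3.4,0,0,0,-1,-4,0,3.5,0,0,0]
}}

```text
t: 26.82
eef_pos: [0.6321, -0.1182, 0.1636]
tool_rot: [0.013, 0.991, -0.136, 0.001]
contact_force: [1.7, 0.4, 1.6]
gripper_width: -0.001
```

```bash
python3 to.py 1.2 0 165.2 0
```

```text
t 26.82 world tgt [ 0.6 -0.1  0.2] now box mm [ -0.6  -1.9 163.6] F box [1.5 0.8 1.6] jaw -0.0
  turn [ 0. -0. -0.] shift now-axes [ 1.8 -1.9 -1.6] shift tgt-axes [ 1.8 -1.9 -1.6]
```

>>> {"method": "drive_tool", "body": {
  "series": [-1,-3.8,0,3.7,0,0,0,-1,-3.8,0,3.8,0,0,0,-1,-3.5,0,4,0,0,0,-1,-3.4,0,4.1,0,0,0,-1,-3.2,0,4.3,0,0,0,-1,-3.1,0,4.3,0,0,0,-1,-2.9,0,4.5,0,0,0,-1,-2.7,0,4.6,0,0,0,-1,-2.5,0,4.7,0,0,0,-1,-2.3,0,4.8,0,0,0,-1,-2,0,4.9,0,0,0,-1,-2,0,4.9,0,0,0]
}}

```text
t: 28.32
eef_pos: [0.5982, -0.1103, 0.1108]
tool_rot: [0.013, 0.991, -0.136, 0.001]
contact_force: [-0.1, -0.1, 2.2]
gripper_width: -0.001
```

```bash
python3 to.py -34 0 112.6 0
```

```text
t 28.32 world tgt [ 0.6 -0.1  0.1] now box mm [-35.4  -2.9 110.8] F box [-0.1 -0.1  2.2] jaw -0.0
  turn [ 0. -0. -0.] shift now-axes [ 1.4 -2.9 -1.9] shift tgt-axes [ 1.4 -2.9 -1.8]
```

>>> {"method": "drive_tool", "body": {
  "series": [-1,-1.5,0,4,0,0,0,-1,-1.3,0,4,0,0,0,-1,-1.1,0,4,0,0,0,-1,-1,0,4,0,0,0,-1,-0.8,0,3.5,0,0,0,-1,-0.6,0,3,0,0,0,-1,-0.5,0,3,0,0,0,-1,-0.3,0,2.5,0,0,0,-1,-0.2,0,2,0,0,0]
}}

```text
t: 29.45
eef_pos: [0.5912, -0.1091, 0.081]
tool_rot: [0.013, 0.991, -0.136, 0.001]
contact_force: [-1.2, 0.8, 1.6]
gripper_width: 0.001
```

>>> {"method": "drive_tool", "body": {
  "series": [-1,0,0,1.2,0,0,0,-1,0,0,1.2,0,0,0,-1,0,0,1.2,0,0,0]
}}

```text
t: 29.82
eef_pos: [0.5913, -0.1093, 0.0775]
tool_rot: [0.013, 0.991, -0.136, 0.001]
contact_force: [-0.6, 0.8, 1.2]
gripper_width: -0.002
```

>>> {"method": "drive_tool", "body": {
  "series": [-1,0,0,1,0,0,0,-1,0,0,1,0,0,0,-1,0,0,1,0,0,0]
}}

```text
t: 30.2
eef_pos: [0.5913, -0.1093, 0.0745]
tool_rot: [0.013, 0.991, -0.136, 0.001]
contact_force: [-0.6, -0.5, 1.4]
gripper_width: 0.004
```

>>> {"method": "drive_tool", "body": {
  "series": [-1,0,0,1,0,0,0,-1,0,0,1,0,0,0,-1,0,0,0.8,0,0,0]
}}

```text
t: 30.58
eef_pos: [0.5913, -0.1094, 0.0717]
tool_rot: [0.013, 0.991, -0.136, 0.001]
contact_force: [-0.5, 0.2, 1.0]
gripper_width: -0.0
```

>>> {"method": "drive_tool", "body": {
  "series": [-1,0,0,0.8,0,0,0,-1,0,0,0.8,0,0,0,-1,0,0,0.8,0,0,0]
}}

```text
t: 30.95
eef_pos: [0.5913, -0.1094, 0.0693]
tool_rot: [0.013, 0.991, -0.136, 0.001]
contact_force: [0.1, -0.5, 0.4]
gripper_width: 0.001
```

>>> {"method": "drive_tool", "body": {
  "series": [-1,0,0,0.8,0,0,0,-1,0,0,0.8,0,0,0]
}}

```text
t: 31.2
eef_pos: [0.5913, -0.1094, 0.0677]
tool_rot: [0.013, 0.991, -0.136, 0.001]
contact_force: [-0.3, 0.6, 2.5]
gripper_width: -0.002
```

>>> {"method": "drive_tool", "body": {
  "series": [-1,0,0,0.8,0,0,0,-1,0,0,0.8,0,0,0,-1,0,0,0.8,0,0,0]
}}

```text
t: 31.58
eef_pos: [0.5913, -0.1094, 0.0653]
tool_rot: [0.013, 0.991, -0.136, 0.001]
contact_force: [-0.4, 0.5, 2.1]
gripper_width: -0.001
```

>>> {"method": "drive_tool", "body": {
  "series": [-1,0,0,0.8,0,0,0,-1,0,0,0.8,0,0,0]
}}

```text
t: 31.82
eef_pos: [0.5914, -0.1094, 0.0649]
tool_rot: [0.013, 0.991, -0.136, 0.001]
contact_force: [-5.5, 1.0, 15.6]
gripper_width: 0.001
```

>>> {"method": "drive_tool", "body": {
  "series": [-1,0,0,0.8,0,0,0,-1,0,0,0.8,0,0,0]
}}

```text
t: 32.08
eef_pos: [0.5915, -0.1094, 0.0647]
tool_rot: [0.013, 0.991, -0.136, 0.001]
contact_force: [-10.1, 1.7, 27.5]
gripper_width: -0.002
```

>>> {"method": "drive_tool", "body": {
  "series": [-1,0,0,-3,0,0,0,-1,0,0,-8,0,0,0,-1,0,0,-30,0,0,0,-1,0,0,-40,0,0,0,-1,0,0,-40,0,0,0,-1,0,0,-40,0,0,0,-1,-40,0,0,0,0,0,-1,-45,0,0,0,0,0,-1,-40,0,0,0,0,0,-1,0,0,0,0,0,0]
}}

```text
t: 33.33
eef_pos: [0.469, -0.0714, 0.2227]
tool_rot: [0.014, 0.991, -0.136, 0.0]
contact_force: [0.3, -0.2, 0.5]
gripper_width: 0.003
```

```bash
python3 to.py 0 0 200 0; python3 - <<'E'
from h import *
b=np.load("box.npz");O,B=b["O"],b["B"]
cs=snap("side","pics/s12.png");ct=snap("top","pics/t12.png")
im=lambda c,x0,y0,w,h:cv2.resize(cv2.convertScaleAbs(c["pixels"][y0:y0+h,x0:x0+w],alpha=1.5),(400,400*h//w),interpolation=cv2.INTER_CUBIC)
a=im(cs,180,80,160,150)
for z,col in((.082,(0,0,255)),):
  for y in(-.133,.133):
    p=(proj(cs,O+B@np.array([-.082,y,z]))[0]-[180,80]+.5)*2.5; cv2.circle(a,tuple(int(v) for v in p),2,col,-1)
cv2.imwrite("pics/c12.png",np.hstack([a,im(ct,180,110,240,225)]))
d=abs(ct["pixels"].astype(int)-cv2.imread("pics/top0.png")).mean(2)
for n,(x0,y0,x1,y1) in dict(tape=(225,168,257,202),tub=(175,160,218,206),bottle=(203,115,234,155),stapler=(375,182,398,238),pens=(398,184,448,222),tin=(388,233,432,270)).items(): print(n,d[y0:y1,x0:x1].mean().round(1))
E
```

```text
t 33.33 world tgt [ 0.6 -0.1  0.2] now box mm [-170.3    1.6  222.7] F box [ 0.3 -0.2  0.5] jaw 0.0
  turn [ 0. -0. -0.] shift now-axes [170.2  -1.2  23.4] shift tgt-axes [170.3   1.6  22.7]
tape 9.9
tub 9.1
bottle 8.1
stapler 36.2
pens 5.6
tin 18.5
```

The picture limit is reached, so I'll do the last check in numbers.

```bash
python3 - <<'E'
from h import *
np.set_printoptions(precision=1,suppress=True,linewidth=160)
b=np.load("box.npz");O,B=b["O"],b["B"]
cs=dict(np.load("pics/s12.npz"));s0=cv2.imread("pics/side0.png").astype(int)
d=abs(cs["pixels"].astype(int)-s0).mean(2)
for n,(x0,y0,x1,y1) in dict(stapler=(285,122,324,154),pens=(292,90,324,132),tin=(326,128,358,156),tape=(222,205,242,230),tub=(188,208,226,262),bottle=(163,168,191,226)).items(): print(n,"side diff",d[y0:y1,x0:x1].mean().round(1))
# lid top: profiles across front and back and side edges on the plane z=.082
for nm in("s12","t12"):
    c=dict(np.load(f"pics/{nm}.npz"));g=c["pixels"].mean(2).astype(np.float32)
    def L(P):
        p=proj(c,[O+B@np.array(q) for q in P]).astype(np.float32);return cv2.remap(g,p[:,0].reshape(1,-1),p[:,1].reshape(1,-1),1)[0].astype(int)
    xs=np.arange(-.1,.11,.006); print(nm,"x",(xs*1e3).astype(int))
    for y in(.1,.05,-.05,-.1): print(y,L([(x,y,.082) for x in xs]))
    zs=np.arange(0,.11,.006); print("front face z 0..108/6, y=.02,-.02",L([(-.082,.02,z) for z in zs]),L([(-.082,-.02,z) for z in zs]))
E
```

```text
stapler side diff 17.8
pens side diff 52.9
tin side diff 1.5
tape side diff 2.1
tub side diff 1.6
bottle side diff 1.6
s12 x [-100  -94  -88  -81  -75  -69  -63  -57  -51  -45  -39  -33  -27  -21  -15   -9   -3    2    8   14   20   26   32   38   44   50   56   62   68   74   80
   86   92   98  104]
0.1 [ 49  45  43  43 100 105 105 104 105 105 104 104 106 106 106 105 104 103 103 103 103 103 102 103 101 100 101 101 103 100 107 155 183 181 181]
0.05 [ 49  44  42  45 102 105 104 103 104 106 105 106 103 100 103 100  98 100  99 100  98 104 103 103 104 103 100 101 101  99 106 155 185 181 180]
-0.05 [ 47  43  43  48  87  93  94 100 101 102 101 101 101 101 102 101 102 100 102 102 102 102 101 101  98  98  99  98  96  95 104 150 182 181 182]
-0.1 [165  29  41  50 108 102 103 102 101 104 105 102 102 103 103 102 103 102 101 103 102 101 101 100  99  99  99  99 100  98 114 176 182 180 180]
front face z 0..108/6, y=.02,-.02 [88 79 55 44 43 45 44 45 45 46 44 44 49 41 51 82 89 86 88] [83 71 44 41 43 43 44 43 44 46 44 43 43 41 52 84 87 86 85]
t12 x [-100  -94  -88  -81  -75  -69  -63  -57  -51  -45 
[... 185 characters left out ...]
23 124 121 119 119 118 119 117 118 117 115 114 114 115 115 115 112 127 143 174 174 174]
0.05 [186 119  46   8 127 119 120 121 122 122 121 123 122 124 122 122 122 119 120 118 119 116 116 117 116 113 111 111 111 111 123 168 175 174 174]
-0.05 [ 53  86  90  85  78  70  58  69 113 109 112 110 109 111 110 112 111 114 111 109 110 107 109 107 105 106 105 104 101 102 119 162 175 174 173]
-0.1 [111 106 102  98  95  90  86  80  71  59  73 109 108 110 109 108 110 110 107 109 106 106 104 104 104 102 102 103 103 100 114 164 173 173 173]
front face z 0..108/6, y=.02,-.02 [ 99 101 104  96  74  54  36  23  19  18  18  20  21  19  24  35  57  86 104] [81 84 86 86 85 84 84 84 83 82 81 81 81 81 80 79 79 78 78]
```

```bash
python3 - <<'E'
from h import *
s0=cv2.imread("pics/side0.png").astype(int);c=dict(np.load("pics/s12.npz"))
print("gripper px",proj(c,bot.get_obs()["eef_pos"]),proj(c,bot.get_obs()["eef_pos"]+[0,0,.1]))
for f in("s8","s9"):
    d=abs(cv2.imread(f"pics/{f}.png").astype(int)-s0).mean(2)
    for n,(x0,y0,x1,y1) in dict(stapler=(285,122,324,154),pens=(292,90,324,132)).items(): print(f,n,d[y0:y1,x0:x1].mean().round(1))
E
```

```text
gripper px [[293.92958944 140.97497238]] [[296.94603379 111.16698481]]
s8 stapler 4.2
s8 pens 4.2
s9 stapler 4.1
s9 pens 4.2
```

>>> {"method": "drive_tool", "body": {
  "series": [-1,0,0,-40,0,0,0,-1,0,-50,-30,0,0,0,-1,0,-50,0,0,0,0,-1,0,-50,0,0,0,0,-1,0,-40,0,0,0,0,-1,0,0,0,0,0,0,-1,0,0,0,0,0,0]
}}

```text
t: 34.3
eef_pos: [0.5234, 0.1123, 0.2873]
tool_rot: [0.013, 0.991, -0.136, 0.0]
contact_force: [-0.3, -0.5, 0.4]
gripper_width: -0.004
```

```bash
python3 - <<'E'
from h import *
s0=cv2.imread("pics/side0.png").astype(int);c=snap("side","pics/s13.png");t=snap("top","pics/t13.png")
d=abs(c["pixels"].astype(int)-s0).mean(2);e=abs(t["pixels"].astype(int)-cv2.imread("pics/top0.png")).mean(2)
print("px",proj(c,bot.get_obs()["eef_pos"]),bot.get_obs()["contact_force"])
for n,(x0,y0,x1,y1) in dict(stapler=(285,122,324,154),pens=(292,90,324,132),tin=(326,128,358,156)).items(): print(n,d[y0:y1,x0:x1].mean().round(1))
print("top stapler",e[182:238,378:398].mean(),"tin",e[233:270,388:432].mean())
E
```

```text
px [[244.63913163 158.91441778]] [-0.07475198 -0.10115042 -0.48154235]
stapler 6.6
pens 3.9
tin 5.8
top stapler 7.588690476190475 tin 12.615069615069617
```

The earlier differences on the stapler and pens came from the gripper being in front of them. Nothing around the box has moved, so I'm handing in.

```bash
python3 -c "
from station import bot
print(bot.hand_in())"
```

```text
the job is handed in; nothing more can be done
None
```

The cash box is closed. I pushed the right drawer home, then the left, then swung the lid down along its arc and pressed it shut. The job was handed in at about 34 s with the arm clear of everything.

**Drawers:** each was pushed with shut fingertips on its knob, at 12–40 mm/s and about 6 mm/s at the end, until the force jumped at the stop. The peaks were about 20 N on the right and 10 N on the left. In the top view afterwards the two fronts looked alike and level with the box.

**Lid:** it moved with about 2–3 N and met the rim at about 6 mm/s. I pressed it there with 27 N downwards, 29 N in all. Both cameras then put its edges on the rim plane, with the front edge at about x = -78 mm.

**Things around the box:** comparing before and after pictures showed no movement of the tape, tub, bottle, pen cup, stapler or mint tin. The card pack is under the lid and was never touched.

**Checks that failed or disagreed:**
- **Fingertip length:** the tips sat about 30 mm farther back than the stated 22 mm ahead of the TCP. My first pass at the right drawer went over its knob without touching, and I corrected that from the images.
- **Stop positions:** the two drawer stops differed by 4.6 mm in my box frame. I put that down to a small yaw error in my estimate.
- **Last picture:** the 12-picture limit was already used up, so the final check was by numbers only.

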